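# Fit a fresh cell in the lamp controller and snap its battery cover shut

### The arm

A 6-joint arm with a two-finger parallel gripper is mounted at the origin on a cart in front of the work surface, level with it; the furniture and walls round the work are solid. World frame = base frame: x ahead of the robot, y to its left, z up, the work surface at z = 0. Lengths are in mm, angles in rad, forces in N, time in s.
With the tool pointing down it reaches from about 350 to 975 mm from the base axis. Payload 4.9 kg.
Tool frame: the origin (TCP) lies at the very end of the fingers, on their centre line; the grasp point (between the pads) lies manip.grip_point_offset behind it (manip.grip_point_offset is the distance from the TCP to the grasp point, in mm); z points along the fingers, y is the line along which they close (so a half turn about z gives the same grasp; the last joint's range is limited). The gripper opens to 85 mm and grips with 20 to 120 N. Pads are 22 mm wide; open, the fingers measure 114 mm over their backs; the gripper's body (76 mm by 85 mm) begins 54 mm behind the grasp point. The pads swing forward as they close: fully open they stand 13 mm farther back than shut.
Start: joints at [-1.366, 0.053, 1.613, -0, 1.476, -0.119], TCP at [198.851, -592.503, 231.304] pointing down, gripper open.
Joint ranges: [-3.01, 3.01], [-1.01, 2.22], [0.06, 2.58], [-1.02, 4.17], [0.09, 2.62], [-3.14, 3.14]. Speed limits (rad/s): [2.57, 2.57, 3.14, 3.14, 3.14, 3.14].

### API

Orientations are given as a unit quaternion [x, y, z, w].
In Python, from plant import manip, viewer, workorder gives the robot as it stands. The module is installed in compiled form; this text tells all that it offers. Calls block until the motion is done:
- manip.move_pose(position, orientation): joint-space move of the TCP to a pose.
- manip.move_straight(position, orientation=None, vel=150, threshold=None): straight line of the TCP; orientation=None keeps the orientation; vel is the mean speed in mm/s. With threshold (N) it stops when the force on the tool has changed by that much, and returns True; else False.
- manip.goto_joints(angles): joint-space move.
- manip.command_gripper(opening, f_grip=None): finger opening in mm; f_grip is the grip in N (None keeps the last); returns when the fingers have stopped.
- manip.dwell(seconds).
- manip.ik(position, orientation): joint angles nearest the present ones, or None.
- manip.sense(): the state.
- viewer.read_camera(name): name is "scene" or "top" or "wrist"; returns (picture, depth): 400x640x3 uint8, red, green, blue; 400x640 float32, mm along the optical axis (not along the pixel's ray), 0 where there is no reading.
- viewer.camera_info(name): a dict with "fovy" (degrees; the focal length in pixels is half the picture's height over the tangent of half this angle, whatever the lens; pixels are square), "cx", "cy" (the principal point, pixels), "R" (3x3) and "t" (3): a world point X has camera coordinates R X + t. Camera axes: x right, y down, z forward; pixel columns grow to the right and rows downward; lengths in mm; the calibration is good to about 2 mm. A picture is of the moment at which its call begins: read the wrist's pose just before it. camera_info takes no time and is no camera call; for the wrist camera it gives the pose at the moment of the call.
A pose or a line that the arm cannot do raises manip.MotionError and nothing moves.
- workorder.finish_job(): hands the job in; it is judged then, once.
The state is a dict: "time_s": time; "q": joint angles; "joint_vel": joint speeds; "joint_torque": joint torques, N m; "tcp_pos": TCP position; "ee_rot": TCP orientation; "ft_force": force on the tool from outside, world axes, zero at the start; "wrist_torque": the same for the moment, N m; "width": finger opening in mm; "grasp_force": force on a finger pad.
Only numpy, scipy, OpenCV 4.12 (cv2) and the standard library are available. Lean on these libraries where they do the work, as an engineer would, in place of code of your own. Each camera call takes 0.05 s, during which the arm holds its last target. There are 200 camera calls.

### The job

Take the loose AA cell out of the tray and lay it in the battery bay of the lamp controller the right way round, flat end against the coil spring and nub towards the cover's hinge, and let go of it. Then swing the hinged cover down over it and press its free end down past the resistance until the catch snaps over it and it stays fully shut; stop pushing when it has clicked and do not force it. Leave the vial and the loupe behind the controller where they are.

Things in the scene. Friction and masses are not known exactly. Their poses are not given: they have to be found in the camera images.
- cell: AA cell, a red cylinder 15 mm in diameter and 50 mm long, 23 g, lying on its side in the tray (it can roll a little). Origin: centre of its flat (negative) end; its z axis runs along the cell to the nub (positive end) 50 mm away
- cell_nub (a point): centre of the cell's nub end, 50 mm along the cell from cell
- tray: flat grey tray with a black mat, 130 (x) x 200 (y) mm, fixed; floor 4 mm and rim 16 mm above the desk. Origin: centre of its underside
- controller: wireless lamp controller, flat grey box 150 (x) x 120 (y) mm, deck 22 mm above the desk, fixed. Origin: centre of its underside; x points to the cover's hinge (away from the robot), z up. Left half: black panel with a dimmer knob (35 mm wide, top 38 mm above the desk, at x -22, y +28) and keys 4 mm high. Right half: the battery bay, along x at y -28
- bay_nub (a point): centre of the nub end of a seated cell: x 38, y -28 mm in the controller's frame, 29 mm above the desk. The brass end contact stands 2.5 mm beyond it, upright to 8 mm above the deck, then bent away as a lead-in, up to 13 mm
- bay_flat (a point): centre of the flat end of a seated cell, 50 mm from bay_nub towards the robot, 29 mm above the desk; the coil spring (does not give) stands 2.5 mm beyond it, 12 mm high above the deck. The cell rests on the deck between saddle rails 6 mm high and 18 mm apart, along the last 10 mm of each end; its middle 30 mm is free for fingers on both sides down to the deck
- cover_hinge (a point): middle of the cover's hinge axis, at the far end of the bay, 48 mm ahead of the controller's origin, 26 mm above the desk; the axis runs along the controller's y
- cover (a joint): angle of the battery cover, rad: 0 fully shut, grows as the free end swings up and away from the robot; stop at 1.95. The stiff hinge stays at any angle at which it is left. Going down it meets the catch at about 0.10; pressing its free end from there takes 6 to 10 N at the peak, at about 0.07; the force then drops and below about 0.04 the cover snaps home to 0 by itself and is held
- cover_press (a point): place to press: ribbed patch outside the cover near its free end, 68 mm from the hinge axis, on the centre line, 41 mm above the desk when shut. The cover is a grey hood 78 mm long, 38 wide, 18 high, open below; its flat outer face lies 15 mm from the hinge axis. The catch, a black sprung tongue 12 mm wide, stands on the deck in front of the free end, 14 mm high
- vial: small white specimen vial with a red cap, 23 mm in diameter, 53 mm high, standing behind the controller; must not be disturbed. Origin: centre of its underside
- loupe: folding pocket loupe, black and silver, 36 x 45 x 13 mm, lying beyond the far left corner of the controller; must not be disturbed. Origin: centre of its underside

How it is judged (in metres and radians):
On the way, in this order (a step that is already met when the one before it is completed fails the run):
1. the cell lies in the bay the right way round, released, with the cover still open (distance between cell and bay_flat below 0.005 m and distance between cell_nub and bay_nub below 0.005 m and contact force between the fingers and cell below 0.05 N and value of joint cover above 0.3 rad), for 0.2 s.
2. the cover has snapped shut (value of joint cover below 0.025 rad), for 0.2 s.
At the end, for the whole second after the job is handed in: The cover is shut behind its catch (within 0.025 rad of fully shut, about 2 mm at the free end) and stays so; the cell is at rest in the bay with its flat end and its nub each within 5 mm of their places (value of joint cover below 0.025 rad and distance between cell and bay_flat below 0.005 m and distance between cell_nub and bay_nub below 0.005 m and linear speed of cell below 0.02 m/s); the robot touches nothing.
It fails at once if the cover is forced: pressed with more than 30 N (contact force between any of the fingers, the arm and cover above 30 N).
It fails at once if the vial is knocked over or moved by more than 25 mm (distance of vial from where it was at the start of the episode above 0.025 m or angle between vial's own z axis and vertical above 0.5 rad).
It fails at once if the loupe is moved by more than 25 mm (distance of loupe from where it was at the start of the episode above 0.025 m).
It also fails if it takes over 56 s, if anything falls off the work surface, if the arm or the gripper's body presses on something with over 40 N, if the wrist force passes 120 N, or if a joint passes its speed limit or range.

## Working session

There is one attempt and no reset: what is moved stays moved. The work goes in short steps, each a Python script; the robot and the scene stay as the last script left them, time stands still between calls to the robot, and variables do not carry over. Pictures are saved under pics/ and viewed, at most 12 in all, crops included, and the job is handed in when it is done.

```bash
mkdir -p pics
cat > h.py <<'E'
import numpy as np, cv2
from plant import manip, viewer, workorder
def K(n):
    c=viewer.camera_info(n); f=200/np.tan(np.radians(c["fovy"])/2)
    return c,f
def px2w(c,f,u,v,d):
    p=np.array([(u-c["cx"])/f*d,(v-c["cy"])/f*d,d]); return np.array(c["R"]).T@(p-np.array(c["t"]))
def cloud(c,f,D):
    v,u=np.mgrid[0:400,0:640]; P=np.stack([(u-c["cx"])/f*D,(v-c["cy"])/f*D,D],-1)
    return (P-np.array(c["t"]))@np.array(c["R"])
def w2px(c,f,X):
    p=np.array(c["R"])@np.array(X)+np.array(c["t"]); return p[:2]/p[2]*f+[c["cx"],c["cy"]]
E
python3 - <<'E'
from h import *
print(manip.grip_point_offset, manip.sense())
for n in ["scene","top"]:
    c,f=K(n);print(n,f,c)
    p,d=viewer.read_camera(n); cv2.imwrite(f"pics/{n}0.png",p[:,:,::-1]); np.savez(f"{n}0.npz",p=p,d=d)
E
```

```text
18.700000000000003 {'time_s': 0.0, 'q': array([-1.36599359e+00,  5.33885918e-02,  1.61430437e+00, -2.00976360e-06,
        1.47598894e+00, -1.19012212e-01]), 'joint_vel': array([-0.00050524,  0.00024807, -0.00141148, -0.00040571, -0.00175951,
        0.001585  ]), 'joint_torque': array([-8.32639271e-04, -3.93689203e+01, -3.70174742e+01, -2.31096192e-04,
        7.30016400e-03, -1.57511363e-05]), 'tcp_pos': array([ 198.73062508, -591.90419879,  230.03714891]), 'ee_rot': array([ 9.86921038e-01,  1.61201033e-01, -4.57949751e-05, -1.04361896e-03]), 'ft_force': array([-0.2563493 , -0.69321093,  0.02438833]), 'wrist_torque': array([-0.00667517,  0.03862161, -0.01691409]), 'grasp_force': 0.0, 'width': 85.3532885087855}
scene 455.67267202145104 {'fovy': 47.39445069523248, 'cx': 325.95965135689175, 'cy': 199.83853179326832, 'R': array([[ 0.64778216, -0.76169298,  0.01421525],
       [-0.29110938, -0.26473135, -0.91933271],
       [ 0.7040125 ,  0.59138914, -0.39322422]]), 't': array([-347.24446665,  236.47100965,  437.18279743])}
top 424.2945099961844 {'fovy': 50.47563263276638, 'cx': 320.8081542158518, 'cy': 200.0735432873136, 'R': array([[ 0.01319266, -0.99988626,  0.00730875],
       [-0.99014342, -0.01408268, -0.13934739],
       [ 0.13943447, -0.00539835, -0.99021659]]), 't': array([ 66.39558191, 576.72063234, 840.19806707])}
```

View pics/top0.png

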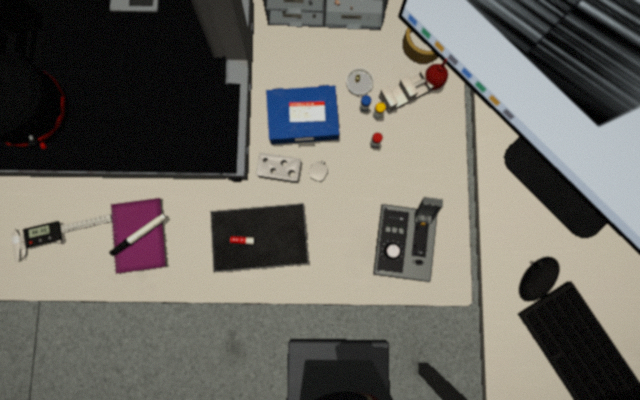

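View pics/scene0.png

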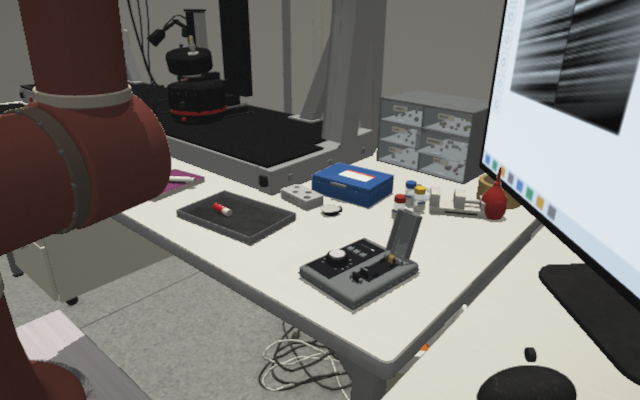

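Run:
```python
from h import *
z=np.load("top0.npz");c,f=K("top");W=cloud(c,f,z['d'])
for n,(u,v) in dict(cellred=(236,240),cellwhite=(250,241),ctrl=(378,275),ctrl2=(432,279),ctrl3=(384,206),cov=(430,205),vial=(377,138),loupe=(318,171),monitor=(470,95),mon2=(415,15),stand=(570,180)).items(): print(n,W[v,u].round(0))
c,f=K("wrist"); R=np.array(c["R"]);t=np.array(c["t"]); print("wristcam",-R.T@t,R,f)
```

```text
cellred [492. 251.  18.]
cellwhite [490. 221.  22.]
ctrl [423. -47.  19.]
ctrl2 [ 416. -164.    1.]
ctrl3 [567. -59.  24.]
cov [ 561. -137.   98.]
vial [707. -41.  53.]
loupe [643.  81.  11.]
monitor [ 834. -267.  -20.]
mon2 [ 951. -113.  108.]
stand [ 619. -428.   73.]
wristcam [ 262.49468663 -570.63014002  372.78729794] [[ 0.31751156 -0.9482528  -0.00174315]
 [-0.91296969 -0.30619318  0.26968886]
 [-0.25626696 -0.08403789 -0.96294594]] 340.55061729525653
```

Run:
```python
from h import *
for n,p in [("ctrl",[505,-105,220]),("cell",[515,236,150])]:
    manip.move_pose(p,[1,0,0,0]); manip.dwell(.2)
    c,f=K("wrist"); im,d=viewer.read_camera("wrist"); s=manip.sense(); print(s['time_s'],s['tcp_pos'],s['ee_rot'])
    np.savez(f"w_{n}.npz",im=im,d=d,R=c["R"],t=c["t"],cx=c["cx"],cy=c["cy"],f=f)
    cv2.imwrite(f"pics/w_{n}.png",cv2.resize(im[:,:,::-1],(800,500),interpolation=cv2.INTER_CUBIC))
```

```text
2.4167 [ 504.95374814 -105.46754322  219.9417368 ] [ 9.99999919e-01 -3.97373104e-04 -6.51808991e-05 -1.14899032e-05]
3.975 [515.48095433 235.17716213 150.33301724] [ 9.99999670e-01 -7.57353534e-04  2.88470848e-04 -5.72978602e-05]
```

View pics/w_ctrl.png

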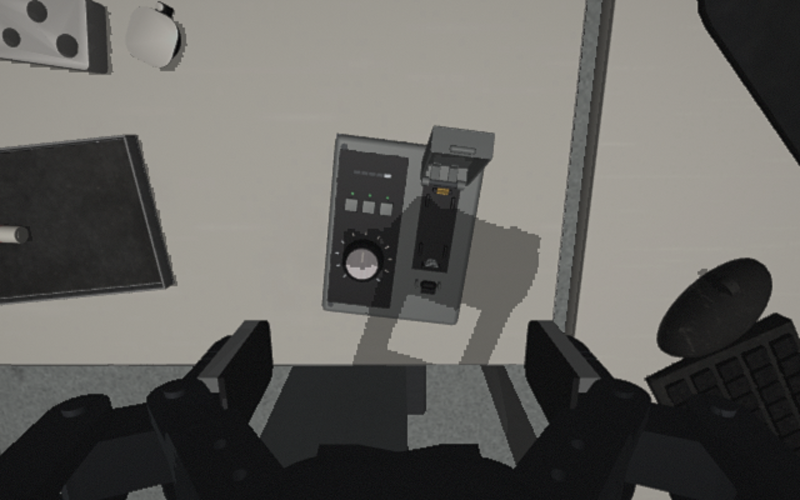

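View pics/w_cell.png

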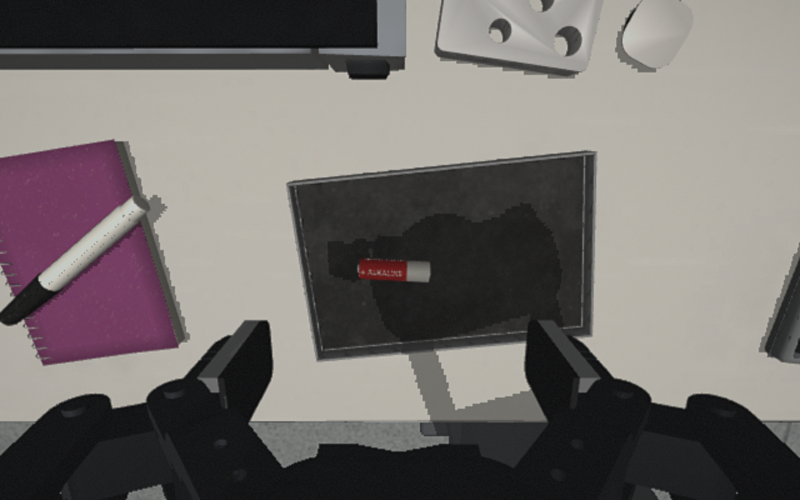

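Run:
```python
from h import *
def shot(n,crop=None):
    manip.dwell(.2)
    c,f=K("wrist"); im,d=viewer.read_camera("wrist"); s=manip.sense(); print(s['time_s'],s['tcp_pos'])
    np.savez(f"w_{n}.npz",im=im,d=d,R=c["R"],t=c["t"],cx=c["cx"],cy=c["cy"],f=f)
    cv2.imwrite(f"pics/w_{n}.png",cv2.resize(im[:260,160:480,::-1],None,fx=2.3,fy=2.3,interpolation=cv2.INTER_CUBIC))
manip.move_pose([460,-110,130],[1,0,0,0]);shot("ctrl2")
manip.move_pose([475,236,60],[1,0,0,0]);shot("cell2")
```

```text
5.5417 [ 460.30944187 -109.34222766  130.0625014 ]
7.1167 [475.48415513 235.24547531  60.30003875]
```

View pics/w_ctrl2.png

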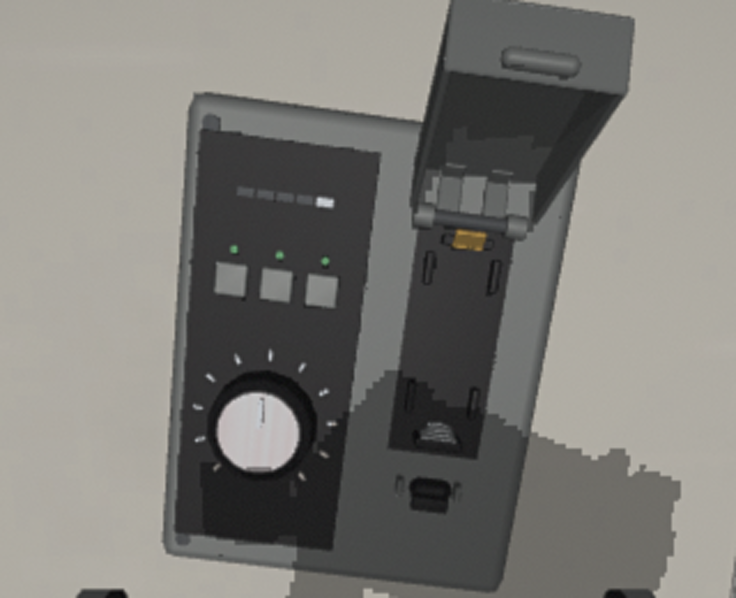

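View pics/w_cell2.png

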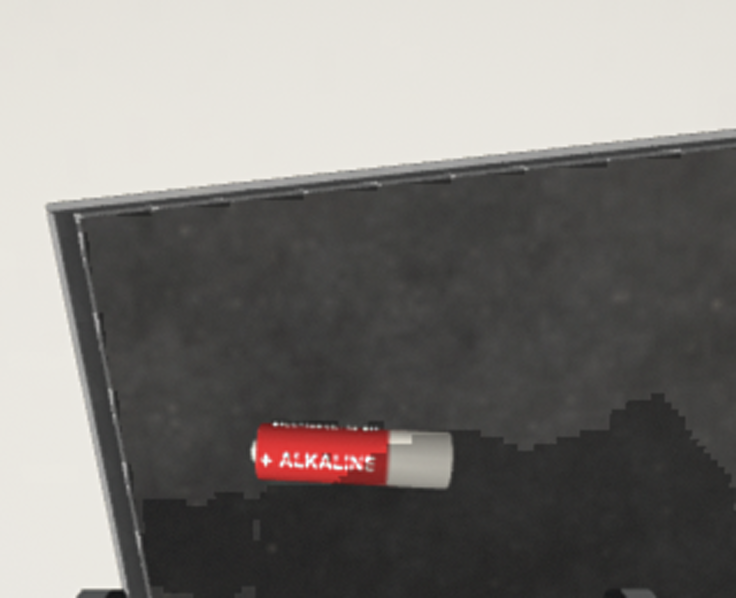

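Run:
```python
from h import *
def load(n):
    z=np.load(f"w_{n}.npz"); c={k:z[k] for k in("R","t","cx","cy")}; return z["im"],z["d"],c,float(z["f"])
def ray(c,f,u,v,h):
    u=u/2.3+160;v=v/2.3
    C=-c["R"].T@c["t"]; r=c["R"].T@np.array([(u-c["cx"])/f,(v-c["cy"])/f,1]); return C+r*(h-C[2])/r[2]
im,d,c,f=load("cell2")
W=cloud(c,f,d)
a=ray(c,f,256,452,11.5);b=ray(c,f,452,460,11.5);print("cell nub,flat",a,b,np.linalg.norm(a-b))
hsv=cv2.cvtColor(im,cv2.COLOR_RGB2HSV); m=(hsv[...,1]>150)&((hsv[...,0]<8)|(hsv[...,0]>172)); print("red z top",np.percentile(W[m][:,2],[5,50,95]),"mat",np.median(W[215:235,330:360,2]))
m=(W[...,2]>13)&(abs(W[...,0]-490)<60)&(abs(W[...,1]-236)<60); r=cv2.minAreaRect(W[m][:,:2].astype(np.float32)); print("cell depth rect",r,m.sum())
for n in("ctrl2","ctrl"):
    im,d,c,f=load(n); W=cloud(c,f,d); m=(W[...,2]>19)&(W[...,2]<25)&(abs(W[...,0]-490)<110)&(abs(W[...,1]+105)<90)&(d>0)
    m=cv2.morphologyEx(m.astype(np.uint8),cv2.MORPH_OPEN,np.ones((5,5)))>0
    r=cv2.minAreaRect(W[m][:,:2].astype(np.float32)); print(n,r,cv2.boxPoints(r).round(1).tolist(),np.median(W[m][:,2]))
    if n=="ctrl2":
        for k,(u,v,h) in dict(knob=(258,432,38),nl=(165,552,20),nr=(500,590,20),fl=(193,94,20),brass=(470,240,32),spring=(437,435,28),catch=(430,490,36),hingeL=(424,217,26),hingeR=(517,226,26)).items(): 
            print(k,ray(c,f,u,v,h).round(1), W[int(v/2.3),int(u/2.3+160)].round(1))
        m=(W[...,2]>45)&(W[...,0]<640)&(W[...,0]>480)&(d>0)&(abs(W[...,1]+130)<50); P=W[m]; print("cover",P.min(0),P.max(0)); top=P[P[:,2]>P[:,2].max()-6]; print(np.median(top,0),top.min(0),top.max(0))
```

```text
cell nub,flat [492.85223619 262.42696881  11.5       ] [490.63553713 212.84666741  11.5       ] 49.62983015967022
red z top [13.33632512 16.68935365 18.47426254] mat 3.0627493778924073
cell depth rect ((486.38623046875, 236.00091552734375), (112.74627685546875, 119.996826171875), 0.02566554956138134) 37512
ctrl2 ((491.0980529785156, -106.9367904663086), (118.3184585571289, 148.37124633789062), 82.9459228515625) [[410.20001220703125, -156.5], [557.5, -174.8000030517578], [572.0, -57.29999923706055], [424.70001220703125, -39.099998474121094]] 22.429179633219114
knob [472.6 -76.6  38. ] [473.3 -76.6  38.6]
nl [425.7 -40.4  20. ] [ 4.177e+02 -3.430e+01 -1.000e-01]
nr [ 411.6 -156.9   20. ] [ 4.029e+02 -1.603e+02  1.000e-01]
fl [570.9 -58.5  20. ] [ 5.749e+02 -5.380e+01 -1.000e-01]
brass [ 529.4 -140.4   32. ] [ 529.6 -140.    33.7]
spring [ 469.3 -132.6   28. ] [ 470.9 -132.    34.5]
catch [ 453.3 -130.1   36. ] [ 452.8 -129.5   34.3]
hingeL [ 536.1 -127.1   26. ] [ 536.2 -126.6   29.9]
hingeR [ 533.5 -155.2   26. ] [ 533.6 -154.    29.5]
cover [ 480.07745698 -164.13683605   45.0093184 ] [575.95503327 -95.10672591 226.09813093]
[ 480.13285298 -109.5138329   225.22372236] [ 480.07745698 -126.31295593  224.40471495] [480.18272514 -95.10672591 226.09813093]
ctrl ((491.0835266113281, -106.77762603759766), (118.36598205566406, 148.22003173828125), 82.89099884033203) [[410.20001220703125, -156.3000030517578], [557.2999877929688, -174.6999969482422], [571.9000244140625, -57.20000076293945], [424.8999938964844, -38.900001525878906]] 22.45102420012241
```

```bash
cat >> h.py <<'E'
def quat(a): return [np.cos(a/2),np.sin(a/2),0,0]
def ray(c,f,u,v,h):
    R=np.array(c["R"]);C=-R.T@np.array(c["t"]); r=R.T@np.array([(u-c["cx"])/f,(v-c["cy"])/f,1]); return C+r*(h-C[2])/r[2]
def measure_cell(guess,h):
    manip.dwell(.2); c,f=K("wrist"); im,d=viewer.read_camera("wrist"); u,v=w2px(c,f,[*guess,h])
    cv2.imwrite("pics/mc.png",im[:,:,::-1])
    m=np.zeros((400,640),np.uint8); x0,x1,y0,y1=int(u)-90,int(u)+90,int(v)-90,int(v)+90
    hsv=cv2.cvtColor(im,cv2.COLOR_RGB2HSV); red=((hsv[...,1]>130)&((hsv[...,0]<10)|(hsv[...,0]>170)))
    b=red|(im.min(-1)>95); m[max(y0,0):y1,x0:x1]=b[max(y0,0):y1,x0:x1]
    m=cv2.morphologyEx(m,cv2.MORPH_CLOSE,np.ones((9,9)))
    n,l,st,_=cv2.connectedComponentsWithStats(m); k=1+np.argmax([((l==i)&red).sum() for i in range(1,n)]); m=l==k
    ys,xs=np.nonzero(m); Wd=np.array([ray(c,f,a,b,h)[:2] for a,b in zip(xs,ys)]).astype(np.float32)
    r=cv2.minAreaRect(Wd); B=cv2.boxPoints(r); e=B[1]-B[0],B[2]-B[1]; ax=max(e,key=np.linalg.norm); ax/=np.linalg.norm(ax)
    ys,xs=np.nonzero(m&red); rc=np.mean([ray(c,f,a,b,h)[:2] for a,b in zip(xs,ys)],0)
    if ax@(rc-r[0])<0: ax=-ax
    return np.array(r[0]),ax,r[1]
E
python3 - <<'E'
from h import *
g=np.array([491.7,237.6]); a=np.radians(-92.56)
manip.command_gripper(36,40)
manip.move_pose([492.4,253.6,60],quat(a))
ctr,ax,sz=measure_cell(g,11.5); print(ctr,ax,sz,np.degrees(np.arctan2(ax[1],ax[0])),manip.sense()['q'],manip.sense()['time_s'])
E
```

```text
[492.08590698 238.91372681] [0.05188783 0.99865294] (50.23699951171875, 14.333816528320312) 87.02571 [ 3.41246522e-01  5.52023620e-02  1.91295465e+00 -6.60117709e-06
  1.17343385e+00 -2.75567139e+00] 11.75
```

View pics/mc.png

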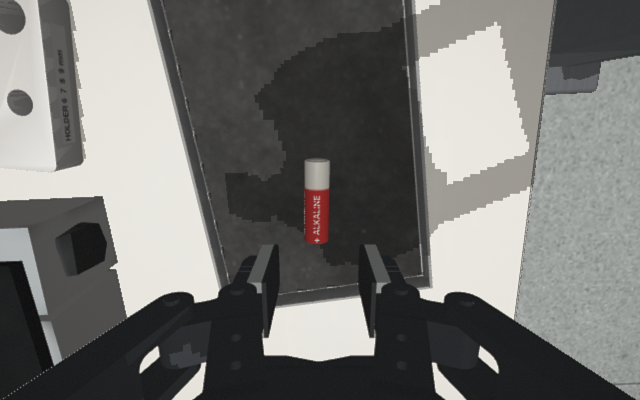

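Run:
```python
from h import *
ctr=np.array([492.09,238.91]); ax=np.radians(87.03); a=ax-np.pi; q=quat(a)
manip.move_straight([*ctr,60],q); hit=manip.move_straight([*ctr,6],vel=60,threshold=15); print(hit,manip.sense()['tcp_pos'])
manip.command_gripper(10,30); s=manip.sense(); print(s['width'],s['grasp_force'])
manip.move_straight([*ctr,100],vel=200)
ap=np.radians(172.92)
manip.move_pose([530,-110,140],quat(ap)); manip.dwell(.2)
s=manip.sense(); print(s['width'],s['grasp_force'],s['tcp_pos'],s['time_s'])
c,f=K("wrist"); im,d=viewer.read_camera("wrist"); W=cloud(c,f,d)
cv2.imwrite("pics/pl.png",im[:,:,::-1])
m=(W[...,2]>19)&(W[...,2]<25)&(abs(W[...,0]-490)<110)&(abs(W[...,1]+105)<90)&(d>0)
m=cv2.morphologyEx(m.astype(np.uint8),cv2.MORPH_OPEN,np.ones((5,5)))>0
r=cv2.minAreaRect(W[m][:,:2].astype(np.float32)); print(r,cv2.boxPoints(r).tolist(),np.median(W[m][:,2]))
np.savez("pl.npz",W=W,im=im)
R=np.array([[np.cos(ap-np.pi),-np.sin(ap-np.pi)],[np.sin(ap-np.pi),np.cos(ap-np.pi)]])
for k,(x,y,h) in dict(knob=(-22,28,38),cell=(13,-28,22)).items(): print(k,w2px(c,f,[*(R@[x,y]+[491.1,-106.9]),h]))
```

```text
False [492.54141652 239.06894645   6.48822213]
13.700396395033097 30.177401304244995
13.450623046817935 30.014119148254395 [ 530.01071574 -109.00177779  139.70154889] 15.5083
((491.06585693359375, -106.95243835449219), (118.15056610107422, 147.21868896484375), 82.8858413696289) [[410.7069091796875, -156.45664978027344], [556.792236328125, -174.68919372558594], [571.4248046875, -57.44822692871094], [425.3394775390625, -39.21568298339844]] 22.372697957037317
knob [355.39113064 119.73359106]
cell [279.17615628 165.65098091]
```

View pics/pl.png

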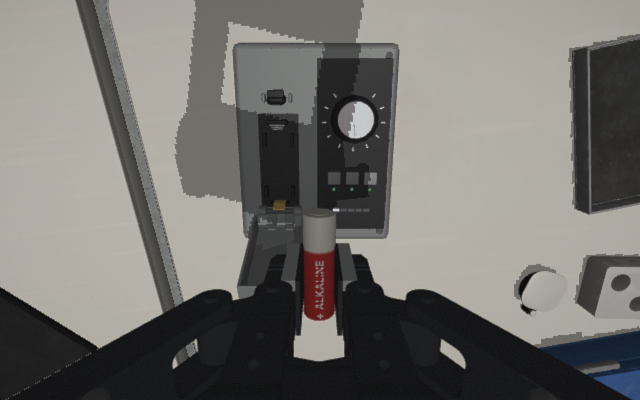

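Run:
```python
from h import *
c,f=K("wrist"); s=manip.sense(); print([ (ray(c,f,319,v,145)-s['tcp_pos'])[:2].round(1) for v in (209,215,320)])
yaw=np.radians(-7.1); R=np.array([[np.cos(yaw),-np.sin(yaw)],[np.sin(yaw),np.cos(yaw)]])
p=R@[13,-28]+[491.1,-106.9]; q=quat(yaw+np.pi); print(p)
manip.move_straight([*p,140],q); manip.move_straight([*p,50]); s=manip.sense(); print(s['tcp_pos'],s['ft_force'])
hit=manip.move_straight([*p,24.3],vel=40,threshold=6); s=manip.sense(); print(hit,s['tcp_pos'],s['ft_force'],s['width'],s['time_s'])
im,_=viewer.read_camera("wrist"); cv2.imwrite("pics/low.png",im[:,:,::-1])
```

```text
[array([-27.7,   3.3]), array([-25.1,   3. ]), array([25.6, -3.3])]
[ 500.53947384 -136.29211346]
[ 501.3721907  -136.3698633    50.77261525] [-0.07323079  0.5029827   0.52690484]
True [ 499.97506212 -136.09395529   25.11577734] [-1.54610696 -0.05160227  5.12920076] 13.243840623009145 17.3333
```

View pics/low.png

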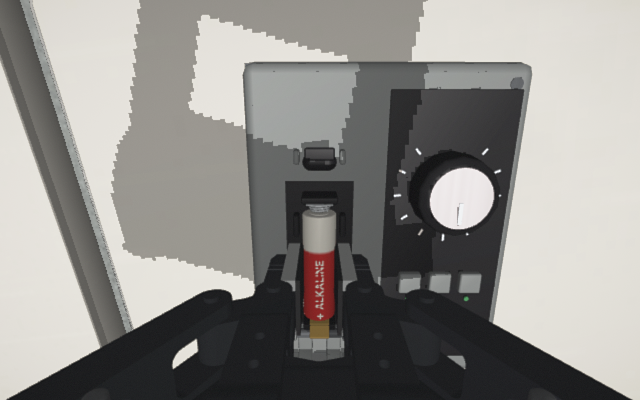

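Run:
```python
from h import *
yaw=np.radians(-7.1); R=np.array([[np.cos(yaw),-np.sin(yaw)],[np.sin(yaw),np.cos(yaw)]])
s=manip.sense(); p=s['tcp_pos']
manip.command_gripper(26); print(manip.sense()['width'])
manip.move_straight([p[0],p[1],70],vel=80); manip.move_straight([*(R@[30,-28]+[491.1,-106.9]),140],vel=200)
t=R@[13,-28]+[491.1,-106.9]
manip.dwell(.2); c,f=K("wrist"); im,d=viewer.read_camera("wrist")
for x in(-12,38): print(w2px(c,f,[*(R@[x,-28]+[491.1,-106.9]),29]))
u,v=w2px(c,f,[*t,29]).astype(int); print(u,v,manip.sense()['time_s'])
cv2.imwrite("pics/seated.png",cv2.resize(im[max(v-80,0):v+100,u-100:u+100,::-1],None,fx=3,fy=3,interpolation=cv2.INTER_CUBIC)); print(max(v-80,0),u-100)
```

```text
26.01275346965355
[318.2123898  148.94393085]
[318.27968431 214.02714266]
318 182 19.1417
102 218
```

View pics/seated.png

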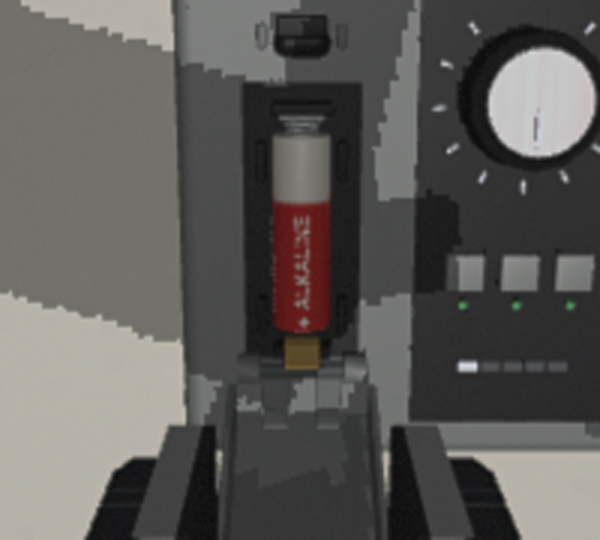

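The cell is seated: white flat end at the spring (crop row 135), nub at the brass (row 331), about 1 mm from nominal. Next I'll swing the cover down.

```bash
cat >> h.py <<'E'
yaw=np.radians(-7.1); RC=np.array([[np.cos(yaw),-np.sin(yaw)],[np.sin(yaw),np.cos(yaw)]]); Q=quat(yaw+np.pi)
def cw(x,z,y=-28): return [*(RC@[x,y]+[491.1,-106.9]),z]
def arc(th,L,w=11): return cw(48-L*np.cos(th)+15*np.sin(th)+w, 26+L*np.sin(th)+15*np.cos(th))
E
python3 - <<'E'
from h import *
manip.move_straight(cw(30,175),Q,vel=200); manip.command_gripper(0)
manip.move_straight(cw(118,175),vel=250); manip.move_straight(cw(118,76),vel=200)
F0=manip.sense()['ft_force']; print(F0,manip.sense()['width'])
def go(p,v=60):
    h=manip.move_straight(p,vel=v,threshold=18); s=manip.sense(); print(h,(RC.T@(s['tcp_pos'][:2]-[491.1,-106.9])).round(1),s['tcp_pos'][2].round(1),(s['ft_force']-F0).round(1)); return h
ok=not go(cw(48+48+11,78)) and not go(arc(np.pi/2,66))
if ok:
    for i,th in enumerate(np.linspace(np.pi/2,0.2,10)[1:]):
        if go(arc(th,66+0.6*i)): break
print(manip.sense()['time_s'])
c,f=K("scene"); im,d=viewer.read_camera("scene"); cv2.imwrite("pics/sw.png",cv2.resize(im[170:330,260:460,::-1],None,fx=3,fy=3))
E
```

```text
[-0.33037864  0.34498623  1.03313268] 0.061992875639856414
False [107.4 -28.2] 79.4 [ 0.4 -0.5 -1.1]
False [ 74. -28.] 92.1 [ 0.1 -0.1 -0.4]
False [ 63.5 -28. ] 93.4 [ 0.3 -0.1 -0.7]
False [ 52.9 -28. ] 93.9 [ 0.1 -0.4 -1.1]
False [ 42.3 -27.9] 92.7 [ 1.1 -0.2 -2.2]
False [ 32.  -27.9] 89.9 [ 0.3 -0.2 -1.2]
False [ 22.1 -27.9] 85.4 [ 0.2  0.2 -1.3]
False [ 12.9 -27.9] 79.5 [-0.2  0.1 -1.1]
False [  4.7 -27.9] 72.2 [-0.1 -0.6 -0.4]
False [ -2.4 -27.8] 63.7 [ 0.3 -0.5 -0.9]
False [ -8.1 -27.8] 54.1 [-0.2  0.  -1.2]
25.025
```

View pics/sw.png

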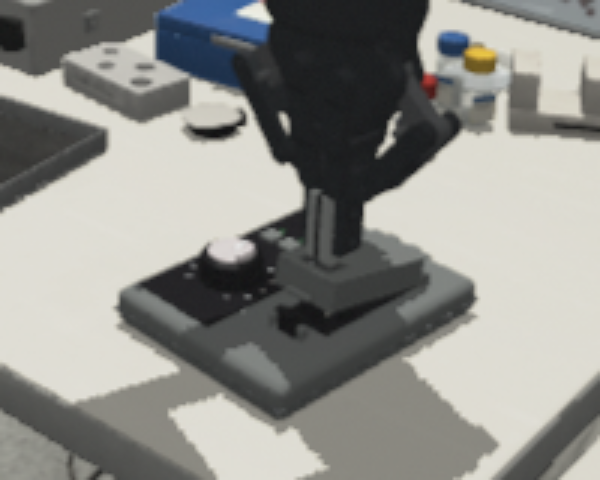

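The cover has followed the fingers down to about 0.2 rad, with the fingertips on its free end. Now I'll press it in small, force-watched steps.

Run:
```python
from h import *
x=48-71+11; z=53; peak=0; zs=[]
manip.move_straight(cw(x,z),vel=40,threshold=12)
F0=-0.1
while z>40.2:
    z-=0.5; h=manip.move_straight(cw(x,z),vel=12,threshold=12); s=manip.sense(); fz=s['ft_force'][2]; peak=max(peak,fz)
    print(round(z,1),s['tcp_pos'][2].round(2),fz.round(1),h,end=' | ')
    if fz>20 or (peak>4.5 and fz<peak*0.35 and z<45): break
s=manip.sense(); print(peak,s['time_s'])
```

```text
52.5 52.58 -0.2 False | 52.0 51.95 -0.5 False | 51.5 51.43 0.2 False | 51.0 50.95 -0.0 False | 50.5 50.47 -0.8 False | 50.0 49.94 -0.0 False | 49.5 49.46 0.8 False | 49.0 48.93 0.6 False | 48.5 48.47 -0.4 False | 48.0 47.92 0.2 False | 47.5 47.46 0.5 False | 47.0 47.14 1.7 False | 46.5 46.69 3.8 False | 46.0 46.36 6.6 False | 45.5 45.88 6.8 False | 45.0 45.23 4.8 False | 44.5 44.3 2.6 False | 44.0 43.65 -0.0 False | 6.756847791944496 29.85
```

Force peaked at 6.8 N and then dropped to zero, as expected for the snap. I'll retreat and check that the cover is shut.

Run:
```python
from h import *
manip.move_straight(cw(-12,150),vel=150); manip.move_straight(cw(45,190),vel=200); manip.dwell(.3)
c,f=K("wrist"); im,d=viewer.read_camera("wrist"); W=cloud(c,f,d); X=(W[...,:2]-[491.1,-106.9])@RC
m=(abs(X[...,1]+28)<12)&(W[...,2]>30)&(W[...,2]<70)&(X[...,0]<40)&(X[...,0]>-26)&(d>0)
print(m.sum(),np.polyfit(X[m][:,0],W[m][:,2],1),np.median(W[m][:,2]),manip.sense()['time_s'],manip.sense()['ft_force'])
```

```text
2217 [5.78487331e-04 4.09708531e+01] 40.97793783945826 31.5583 [0.38536108 0.42678085 0.47353218]
```

The cover's top face is flat (slope 0.0006) at 41.0 mm, so it is fully shut.

```bash
python3 -c "
from plant import workorder; print(workorder.finish_job())"
```

```text
the job is handed in; nothing more can be done
None
```

The job is handed in: the AA cell is in the bay the right way round (about 1 mm off nominal), the cover is snapped shut (6.8 N peak, measured flat at 41 mm), and the arm is clear and never went near the vial or loupe.

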